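# Seat the loose shield cover on the radio board

### The arm

A 6-joint arm with a two-finger parallel gripper is mounted at the origin on the work surface. World frame = base frame: x ahead of the robot, y to its left, z up, the work surface at z = 0. Lengths are in m, angles in rad, forces in N, time in s.
With the tool pointing down it reaches from about 0.35 to 0.775 m from the base axis. Payload 7.3 kg.
Tool frame: the origin (TCP) lies at the very end of the fingers, on their centre line; the grasp point (between the pads) lies 19 mm behind it; z points along the fingers, y is the direction in which the jaws open and shut (so a half turn about z gives the same grasp; the last joint's range is limited). The gripper opens to 92 mm and grips with 3 to 60 N. Pads are 19 mm wide; open, the fingers measure 130 mm over their backs; the gripper's body (75 mm by 190 mm) begins 47 mm behind the grasp point.
Start: joints at [-1.394, 0.342, 1.524, -0, 1.275, -0.146], TCP at [0.167, -0.498, 0.205] pointing down, gripper open.
Joint ranges: [-2.53, 2.53], [-0.77, 2.02], [0.04, 2.7], [-1, 4.14], [0.28, 2.66], [-3.11, 3.11]. Speed limits (rad/s): [2.57, 2.57, 3.14, 3.14, 3.14, 3.14].

### API

Orientations are given as [roll, pitch, yaw] about the fixed x, y, z axes, in that order (R = Rz(yaw) Ry(pitch) Rx(roll)).
In Python, from cell import robot gives the robot as it stands.
- The arm moves only by the tool apply_moves, never from a script. Its argument "plan" is a list of rows, each an object of numbers: "tx", "ty", "tz": the shift along the tool's x, y, z in m; "yaw": the turn about the tool's z in rad; "grip": the opening, from -1 (shut) to 1 (fully open), so that 0 is half open. In form: [{"tx": .., "ty": .., "tz": .., "yaw": .., "grip": ..}, ...]. A call has 1 to 8 rows; each row is the pose to reach, as a shift and turn from the pose commanded when the call began, along the tool's axes at that moment; what a row does not reach only later rows make up. A row lasts 1/8 s, in which the tool goes at most 62.5 mm and 10.7 degrees, less where a joint would pass 70% of its speed; a pose out of reach is approached as far as the arm can. A call with a gripper value outside its range is refused whole. The fingers move at their own pace and stop on an object; "force" is the grip in N (left out, the last holds). Time passes only in rows, so rows that repeat a pose let the fingers close. It gives the time, the measured TCP pose, the force and the opening at its end, in the units of the state.
- robot.observe(): the state, without advancing time (a new reading comes with each control period).
- robot.read_camera(name): name is "side" or "top" or "wrist"; returns (picture, depth): 420x560x3 uint8, red, green, blue; 420x560 float32, m along the optical axis (not along the pixel's ray), 0 where there is no reading.
- robot.get_calibration(name): a dict with "camera_matrix" (3x3 intrinsics, pixels), "k1" (the pictures are not rectified: a ray, as slopes to the right and down, at radius r is drawn at 1 + k1 r^2 times it, then the intrinsics apply), "R" (3x3) and "t" (3): a world point X has camera coordinates R X + t. Camera axes: x right, y down, z forward; pixel columns grow to the right and rows downward; lengths in m; the calibration is good to about 2 mm. A picture is of the moment at which its call begins: read the wrist's pose just before it. get_calibration takes no time and is no camera call; for the wrist camera it gives the pose at the moment of the call.
- robot.hand_in(): hands the job in, once; it reports no verdict.
Trained networks look in the newest picture that a camera, given by its name, has taken for a name from the list of things; names that differ only in an ending like _2 or _b are one class to them, and where a whole thing is asked for, a point or a joint stands for the part that bears it (a point fixed in the world has none). Each returns a list of dicts, best first, with "confidence" (0 to 1); they miss things now and then, are a little off and sometimes report something else, mostly with a low value. They report only what shows in the picture. A call takes as long as a camera call.
- robot.outline_of(label, camera): "region" (420x560 bool, what is visible of it) and "pixel" ([row, column] in pixels, amid what is visible of it).
- robot.tip_of(label, camera): "pixel" ([row, column] in pixels: a listed point, or the origin of a listed thing).
The state is a dict: "time": time; "qpos": joint angles; "qvel": joint speeds; "joint_efforts": joint torques, N m; "tool_pos": TCP position; "tool_rot": TCP orientation; "contact_force": force on the tool from outside, world axes, zero at the start; "torque": the same for the moment, N m; "opening": finger opening in m.
Only numpy, scipy, OpenCV 4.12 (cv2) and the standard library are available. Lean on these libraries where they do the work, as an engineer would, in place of code of your own. Each camera call takes 0.05 s, during which the arm holds its last target.

### The job

One of the four identical metal shield covers on the green radio board is not clipped down: it rocks when pressed near an end. Press lightly near an end of the covers, one after another, to find the one that rocks, then push that cover down firmly in its middle until it is fully home. Use only the fingertips: do not press hard on the sound covers (they dent), do not prise any cover up, and leave everything else on the bench where it is.

Things in the scene. Friction and masses are not known exactly. Their poses are not given: they have to be found in the camera images.
- place_1 (a point): middle of the top face of the shield cover in place 1 of 4, as when that cover is clipped home: a fixed point of the board, it does not tell whether the cover is loose. x along the cover's 56 mm length, y across its 38 mm width, z up; 21.6 mm above the work surface. The places lie 56 mm apart in a row along y, 18 mm gaps. Parts on the board up to 4 mm higher lie 45 mm or more to -x of it
- place_2 (a point): middle of the top face of the shield cover in place 2 of 4, as when that cover is clipped home: a fixed point of the board, it does not tell whether the cover is loose. x along the cover's 56 mm length, y across its 38 mm width, z up; 21.6 mm above the work surface. The places lie 56 mm apart in a row along y, 18 mm gaps. Parts on the board up to 4 mm higher lie 45 mm or more to -x of it
- place_3 (a point): middle of the top face of the shield cover in place 3 of 4, as when that cover is clipped home: a fixed point of the board, it does not tell whether the cover is loose. x along the cover's 56 mm length, y across its 38 mm width, z up; 21.6 mm above the work surface. The places lie 56 mm apart in a row along y, 18 mm gaps. Parts on the board up to 4 mm higher lie 45 mm or more to -x of it
- place_4 (a point): middle of the top face of the shield cover in place 4 of 4, as when that cover is clipped home: a fixed point of the board, it does not tell whether the cover is loose. x along the cover's 56 mm length, y across its 38 mm width, z up; 21.6 mm above the work surface. The places lie 56 mm apart in a row along y, 18 mm gaps. Parts on the board up to 4 mm higher lie 45 mm or more to -x of it
- cover_lift (a joint): how far the one unclipped cover (in whichever of the four places it happens to be) stands above home, m: about 0.003 at the start, 0 fully home on its frame. It stays where it is left: its spring fingers hold it with about 13 N, so a light push does not seat it, and a push of 15 to 20 N on its middle brings it home to a firm stop
- cover_rock (a joint): tilt of that unclipped cover about its y axis (crosswise, through its middle), rad: 0 level, positive when its +x end dips. Loose, it rocks under 1 to 2 N some 20 mm from its middle: that end dips about 3 mm, the other rises as much (about 0.1 rad), and it comes back level when released. A light push on an end only rocks it, it does not seat it. Home, it cannot rock
- give_1 (a joint): how far the first of the three sound (clipped) covers is pressed in, m (which of the places it has is not told). 0 at rest; a sound cover goes straight down without tilting, about 4 N per mm wherever it is pressed, springs back when released, and is dented when pressed in 2.5 mm (about 10 N)
- give_2 (a joint): how far the second of the three sound (clipped) covers is pressed in, m (which of the places it has is not told). 0 at rest; a sound cover goes straight down without tilting, about 4 N per mm wherever it is pressed, springs back when released, and is dented when pressed in 2.5 mm (about 10 N)
- give_3 (a joint): how far the third of the three sound (clipped) covers is pressed in, m (which of the places it has is not told). 0 at rest; a sound cover goes straight down without tilting, about 4 N per mm wherever it is pressed, springs back when released, and is dented when pressed in 2.5 mm (about 10 N)
- board: the fixed green circuit board, 130 x 270 mm, on 10 mm standoffs on a 2 mm grey-blue mat, carrying in a row four identical tin-coloured sheet-metal shield covers (56 x 38 mm, small vent holes), gold sockets on the far edge, capacitors and connectors on the near side; origin underneath its middle at the mat, x across its 130 mm, y along its 270 mm. The covers' middles lie 8 mm to +x
- screwdriver: screwdriver lying on the mat beside the board, blue handle, 160 mm long, about 25 mm thick; origin underneath its middle
- tweezers: steel tweezers with a black end, lying on the mat on the robot's side of the board, 120 mm long, 8 mm high; origin underneath the middle
- flux_jar: amber glass jar with black lid, 40 mm across, 42 mm high; origin in the middle of its base
- solder_spool: grey spool standing on its flange beyond the board, 54 mm across, 38 mm high; origin in the middle of its base
- drink_can: yellow drink can, 58 mm across, 135 mm high; origin in the middle of its base
- water_bottle: blue bottle with steel cap, 68 mm across, 220 mm high; origin in the middle of its base
- breadboard: small white solderless breadboard, 55 x 84 mm, 13 mm high; origin underneath its middle
- multimeter: grey hand-held multimeter lying on its back, 165 x 80 mm, 46 mm high; origin underneath its middle

How it is judged:
By the outcome, as a careful person would: the job done as asked, in the order asked, and still so for the second after the job is handed in, with the robot touching nothing.
It also fails if it takes over 45 s, if anything falls off the work surface, if the arm or the gripper's body presses on something with over 40 N, if the wrist force passes 120 N, or if a joint passes its speed limit or range.

## Working session

There is one attempt and no reset: what is moved stays moved. The work goes in short steps, Python scripts to look and compute and a tool call to move; the robot and the scene stay as the last step left them, time stands still between calls to the robot, and variables do not carry over. Pictures are saved under pics/ and viewed, and the job is handed in when it is done.

Besides the shell and the picture viewer there is one more tool, called after ">>>" as a command line: name --argument value ..., lists and objects as JSON in quotes. apply_moves: Moves the arm, as the interface text tells. Its arguments: {"type":"object","properties":{"plan":{"type":"array","items":{"type":"object","properties":{"tx":{"type":"number"},"ty":{"type":"number"},"tz":{"type":"number"},"yaw":{"type":"number"},"grip":{"type":"number"}}}},"force":{"type":"number"}},"required":["plan"]}

```bash
mkdir -p pics; ls
cat > h.py <<'E'
import numpy as np, cv2
from cell import robot
def pix2world(cam,uv,depth=None,z=None,cal=None):
    c=cal or robot.get_calibration(cam);K=np.array(c["camera_matrix"]);R=np.array(c["R"]);t=np.array(c["t"])
    d=np.array([c["k1"],0,0,0,0.])
    p=cv2.undistortPoints(np.array([[[uv[0],uv[1]]]],float),K,d)[0,0]
    ray=np.array([p[0],p[1],1.]);o=-R.T@t;w=R.T@ray
    s=depth if depth is not None else (z-o[2])/w[2]
    return o+s*w
E
python3 - <<'E'
from h import *
s=robot.observe();print(s)
for c in ["top","side"]:
    im,d=robot.read_camera(c);cv2.imwrite(f"pics/{c}0.png",im[:,:,::-1])
for i in range(1,5):
    print(i,[(r["pixel"],r["confidence"],pix2world("top",r["pixel"][::-1],z=.0216)) for r in robot.tip_of(f"place_{i}","top")])
print([(r["pixel"],r["confidence"],pix2world("top",r["pixel"][::-1],z=.002)) for r in robot.tip_of("board","top")])
print(robot.observe()["time"])
E
```

```text
pics
{'time': 0.0, 'qpos': array([-1.39398560e+00,  3.42763699e-01,  1.52503698e+00,  1.74248076e-05,
        1.27540775e+00, -1.46007047e-01]), 'qvel': array([-0.00140719,  0.00037116,  0.00102935,  0.00121858,  0.00116749,
       -0.00064905]), 'joint_efforts': array([-2.60078123e-03, -4.31249964e+01, -2.44226450e+01,  7.14260526e-02,
        5.58605546e-02, -1.40630409e-04]), 'tool_pos': array([ 0.16649332, -0.49742167,  0.20391677]), 'tool_rot': array([-3.13999649e+00, -2.51562121e-04,  3.22812492e-01]), 'contact_force': array([ 0.19859727, -0.29749991, -0.23657713]), 'torque': array([-0.00354061, -0.0098772 ,  0.01589434]), 'opening': 0.09209432014849839}
1 [([213.3, 283.8], 0.87, array([ 0.52273911, -0.0229332 ,  0.0216    ])), ([215.7, 221.3], 0.86, array([0.51780414, 0.14763617, 0.0216    ])), ([212.6, 259.4], 0.72, array([0.52531161, 0.0437533 , 0.0216    ])), ([217.9, 242.0], 0.64, array([0.51123844, 0.09125104, 0.0216    ])), ([256.8, 270.1], 0.39, array([0.40500342, 0.01561317, 0.0216    ]))]
2 [([213.3, 283.8], 0.87, array([ 0.52273911, -0.0229332 ,  0.0216    ])), ([215
[... 347 characters left out ...]
[215.7, 221.3], 0.86, array([0.51780414, 0.14763617, 0.0216    ])), ([212.6, 259.4], 0.72, array([0.52531161, 0.0437533 , 0.0216    ])), ([217.9, 242.0], 0.64, array([0.51123844, 0.09125104, 0.0216    ])), ([256.8, 270.1], 0.39, array([0.40500342, 0.01561317, 0.0216    ]))]
4 [([213.3, 283.8], 0.87, array([ 0.52273911, -0.0229332 ,  0.0216    ])), ([215.7, 221.3], 0.86, array([0.51780414, 0.14763617, 0.0216    ])), ([212.6, 259.4], 0.72, array([0.52531161, 0.0437533 , 0.0216    ])), ([217.9, 242.0], 0.64, array([0.51123844, 0.09125104, 0.0216    ])), ([256.8, 270.1], 0.39, array([0.40500342, 0.01561317, 0.0216    ]))]
[([216.6, 254.3], 0.91, array([0.51633233, 0.05851179, 0.002     ]))]
0.35
```

View pics/top0.png

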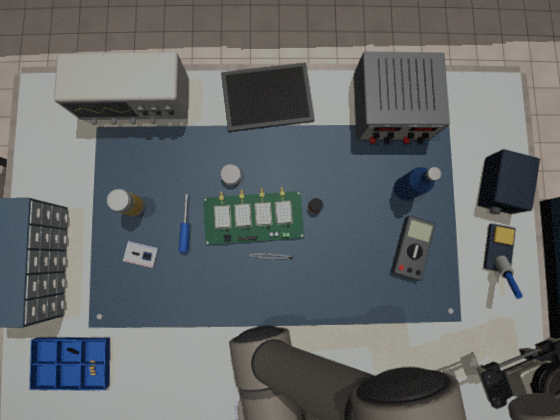

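View pics/side0.png

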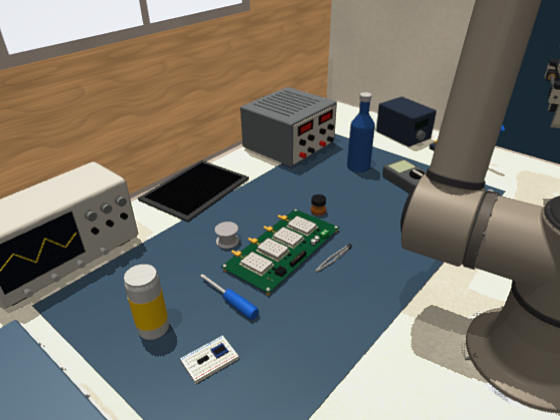

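Run:
```python
from h import *
im=cv2.imread("pics/top0.png")[150:300,170:350]
cv2.imwrite("pics/crop0.png",cv2.resize(im,None,fx=4,fy=4,interpolation=cv2.INTER_CUBIC))
```

```text
(no output)
```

View pics/crop0.png

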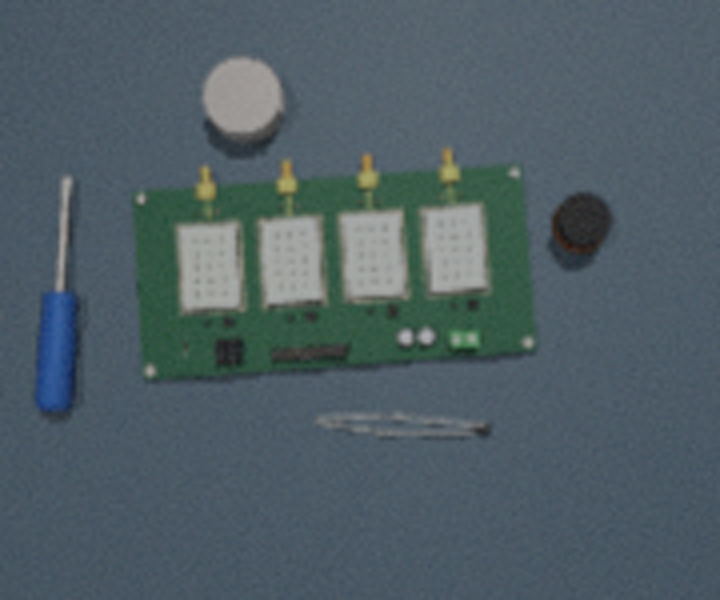

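>>> apply_moves --plan '[{"tx":0.02,"ty":-0.016,"tz":-0.01,"yaw":0.0,"grip":-1},{"tx":0.065,"ty":-0.053,"tz":-0.03,"yaw":0.05,"grip":-1},{"tx":0.11,"ty":-0.09,"tz":-0.06,"yaw":0.1,"grip":-1},{"tx":0.155,"ty":-0.127,"tz":-0.06,"yaw":0.15,"grip":-1},{"tx":0.2,"ty":-0.164,"tz":-0.06,"yaw":0.2,"grip":-1},{"tx":0.245,"ty":-0.2,"tz":-0.06,"yaw":0.25,"grip":-1},{"tx":0.29,"ty":-0.237,"tz":-0.06,"yaw":0.25,"grip":-1},{"tx":0.335,"ty":-0.273,"tz":-0.06,"yaw":0.25,"grip":-1}]' --force 10

```text
time: 1.35
tool_pos: [0.398, -0.1298, 0.2655]
tool_rot: [3.141, -0.001, 0.073]
contact_force: [0.2, -0.6, 0.3]
opening: 0.0165
```

>>> apply_moves --plan '[{"tx":0.028,"ty":-0.046,"tz":0.0,"yaw":0.0,"grip":-1},{"tx":0.052,"ty":-0.09,"tz":0.0,"yaw":0.0,"grip":-1},{"tx":0.078,"ty":-0.137,"tz":0.0,"yaw":0.0,"grip":-1},{"tx":0.104,"ty":-0.183,"tz":0.0,"yaw":0.0,"grip":-1},{"tx":0.104,"ty":-0.183,"tz":0.0,"yaw":0.0,"grip":-1},{"tx":0.104,"ty":-0.183,"tz":0.0,"yaw":0.0,"grip":-1}]'

```text
time: 2.1
tool_pos: [0.4872, 0.0578, 0.2649]
tool_rot: [3.141, 0.0, 0.074]
contact_force: [-0.5, -1.0, 0.9]
opening: 0.0004
```

Run:
```python
from h import *
s=robot.observe();print(s["time"],s["tool_pos"],s["tool_rot"],s["contact_force"],s["opening"])
cal=robot.get_calibration("wrist")
im,d=robot.read_camera("wrist");cv2.imwrite("pics/w1.png",im[:,:,::-1]);np.save("w1d.npy",d)
print(cal)
rr=robot.tip_of("place_1","wrist")
P=[]
for r in rr: print(r["pixel"],r["confidence"],pix2world("wrist",r["pixel"][::-1],z=.0216,cal=cal), d[int(r["pixel"][0]),int(r["pixel"][1])])
```

```text
2.1 [0.48723914 0.05778494 0.26486684] [3.14118938e+00 2.62285791e-04 7.40353624e-02] [-0.4619065  -1.04861455  0.86885667] 0.0004105946222572796
{'camera_matrix': array([[324.79021275,   0.        , 277.20007697],
       [  0.        , 324.79021275, 216.64496482],
       [  0.        ,   0.        ,   1.        ]]), 'k1': 0.019355002392574993, 'R': array([[ 7.28799759e-02, -9.97340369e-01,  8.35379611e-04],
       [-9.53991942e-01, -6.94680107e-02,  2.91673740e-01],
       [-2.90839963e-01, -2.20541205e-02, -9.56517502e-01]]), 't': array([0.02160389, 0.4143046 , 0.59223576])}
```

View pics/w1.png

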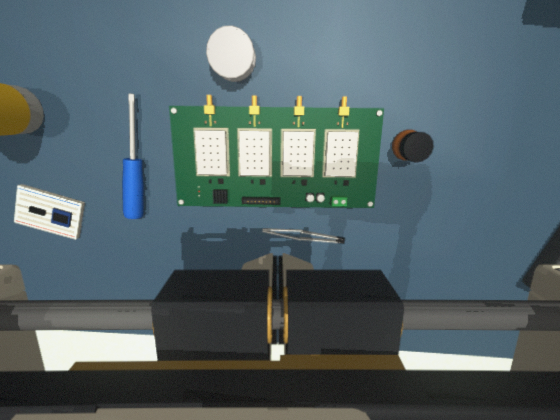

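Run:
```python
from h import *
s=robot.observe();print(s["tool_pos"],s["contact_force"])
cal=robot.get_calibration("wrist")
im,d=robot.read_camera("wrist");cv2.imwrite("pics/w2.png",im[:,:,::-1])
for r in robot.tip_of("place_1","wrist"): print(r["pixel"],r["confidence"],pix2world("wrist",r["pixel"][::-1],z=.0216,cal=cal))
print("own")
g=im.min(2)[110:190,175:380]
m=cv2.morphologyEx((g>110).astype(np.uint8),cv2.MORPH_CLOSE,np.ones((5,5)))
n,l,st,c=cv2.connectedComponentsWithStats(m)
P=[]
for i in range(1,n):
    if st[i,4]<700: continue
    cs,_=cv2.findContours((l==i).astype(np.uint8),cv2.RETR_EXTERNAL,cv2.CHAIN_APPROX_NONE)
    r=cv2.minAreaRect(cs[0]); bp=cv2.boxPoints(r)+[175,110]
    w=[pix2world("wrist",b,z=.0216,cal=cal) for b in bp]
    ctr=np.mean(w,0);P.append(ctr)
    u,v=c[i]+[175,110]
    dd=d[st[i,1]+110+5:st[i,1]+110+st[i,3]-5, st[i,0]+175+5:st[i,0]+175+st[i,2]-5]
    print(st[i],r[1:],ctr,pix2world("wrist",(u,v),z=.0216,cal=cal),"depthpt",pix2world("wrist",(u,v),depth=np.median(dd),cal=cal), np.linalg.norm(w[0]-w[1]),np.linalg.norm(w[1]-w[2]))
P=np.array(P);P=P[np.argsort(-P[:,1])]
v=P[-1]-P[0];print("yaw",np.arctan2(v[0],-v[1]),np.linalg.norm(v)/3, P.mean(0))
```

```text
[0.48742688 0.05671755 0.2649553 ] [ 0.44075613 -0.73315078 -0.17222294]
own
[ 147   16   37   52 1648] ((35.011287689208984, 50.74763488769531), 2.385944128036499) [ 0.52963742 -0.02118884  0.0216    ] [ 0.52926263 -0.02070944  0.0216    ] depthpt [ 0.52933979 -0.02053569  0.02248946] 0.06402342690451192 0.04401356009714226
[  17   18   37   49 1663] ((48.0, 36.0), 90.0) [0.51711581 0.14491458 0.0216    ] [0.51870197 0.14399716 0.0216    ] depthpt [0.5187353  0.14393955 0.0218985 ] 0.04519155298519535 0.06080857159831602
[  61   18   35   49 1669] ((47.99999237060547, 33.99999237060547), 90.0) [0.52107219 0.08981866 0.0216    ] [0.52214177 0.08933294 0.0216    ] depthpt [0.52249743 0.08911269 0.02503484] 0.04277409468698433 0.06077713756717967
[ 104   18   36   49 1634] ((34.600128173828125, 48.10934066772461), 1.9749338626861572) [0.52442458 0.03418425 0.0216    ] [0.52569771 0.03421106 0.0216    ] depthpt [0.52576266 0.03425601 0.02228257] 0.06089829820323616 0.0435842971997345
yaw 0.07524211755503067 0.05552490730228888 [0.5230625  0.06193216 0.0216    ]
```

>>> apply_moves --plan '[{"tx":0.02,"ty":0.03,"tz":0.02},{"tx":0.04,"ty":0.06,"tz":0.05},{"tx":0.056,"ty":0.0815,"tz":0.09},{"tx":0.056,"ty":0.0815,"tz":0.14},{"tx":0.056,"ty":0.0815,"tz":0.19},{"tx":0.056,"ty":0.0815,"tz":0.215},{"tx":0.056,"ty":0.0815,"tz":0.225},{"tx":0.056,"ty":0.0815,"tz":0.225}]'

```text
schema error: expected keys tx, ty, tz, yaw, grip
```

Run:
```python
from h import *
s=robot.observe();print(s["time"],s["tool_pos"],s["tool_rot"],s["contact_force"])
cal=robot.get_calibration("wrist")
im,d=robot.read_camera("wrist");cv2.imwrite("pics/w3.png",im[:,:,::-1])
np.save("w3d.npy",d)
im,d=robot.read_camera("side")
cv2.imwrite("pics/s3.png",cv2.resize(im[180:320,190:370,::-1],None,fx=4,fy=4,interpolation=cv2.INTER_CUBIC))
```

```text
2.3 [0.48770435 0.05641438 0.26491076] [ 3.14136192e+00 -3.22708658e-04  7.10055742e-02] [ 0.50948353 -0.3684829   0.14769834]
```

View pics/w3.png

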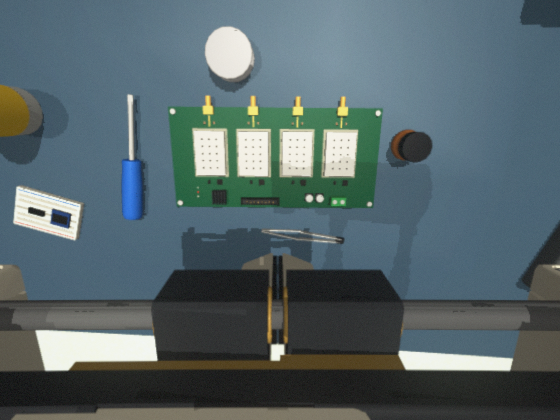

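View pics/s3.png

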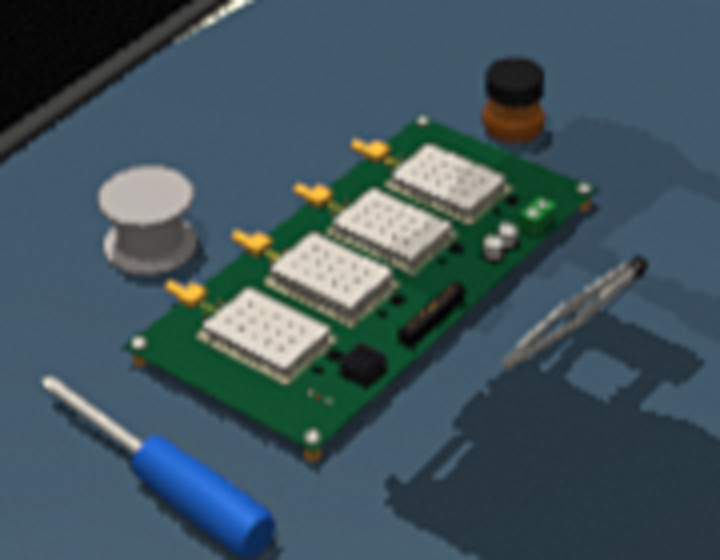

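The move was refused because rows need every key. The view shows all four covers clear of obstruction: wrist pixels about (row 153, columns 210, 253, 297 and 340). I'll repeat the move with full rows.

>>> apply_moves --plan '[{"tx":0.02,"ty":0.03,"tz":0.02,"yaw":0,"grip":-1},{"tx":0.04,"ty":0.06,"tz":0.05,"yaw":0,"grip":-1},{"tx":0.056,"ty":0.0815,"tz":0.09,"yaw":0,"grip":-1},{"tx":0.056,"ty":0.0815,"tz":0.14,"yaw":0,"grip":-1},{"tx":0.056,"ty":0.0815,"tz":0.19,"yaw":0,"grip":-1},{"tx":0.056,"ty":0.0815,"tz":0.215,"yaw":0,"grip":-1},{"tx":0.056,"ty":0.0815,"tz":0.225,"yaw":0,"grip":-1},{"tx":0.056,"ty":0.0815,"tz":0.225,"yaw":0,"grip":-1}]'

```text
time: 3.4
tool_pos: [0.55, -0.0202, 0.0397]
tool_rot: [3.142, 0.0, 0.072]
contact_force: [-0.2, -0.0, 0.3]
opening: 0.0002
```

Run:
```python
from h import *
s=robot.observe();print(s["time"],s["tool_pos"],s["tool_rot"],s["contact_force"])
cal=robot.get_calibration("wrist")
im,d=robot.read_camera("wrist");cv2.imwrite("pics/w4.png",im[:,:,::-1])
np.save("w3d.npy",d)
im,d=robot.read_camera("side")
cv2.imwrite("pics/s4.png",cv2.resize(im[180:320,190:370,::-1],None,fx=4,fy=4,interpolation=cv2.INTER_CUBIC))
```

```text
3.4 [ 0.54996439 -0.02022098  0.03974478] [3.14151513e+00 9.62055030e-05 7.22297065e-02] [-0.17095796 -0.00374112  0.34064391]
```

View pics/w4.png

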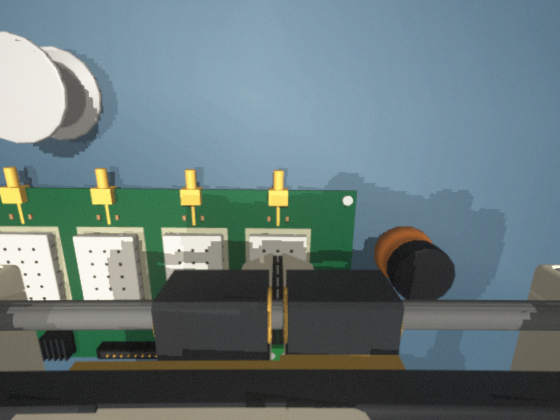

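View pics/s4.png

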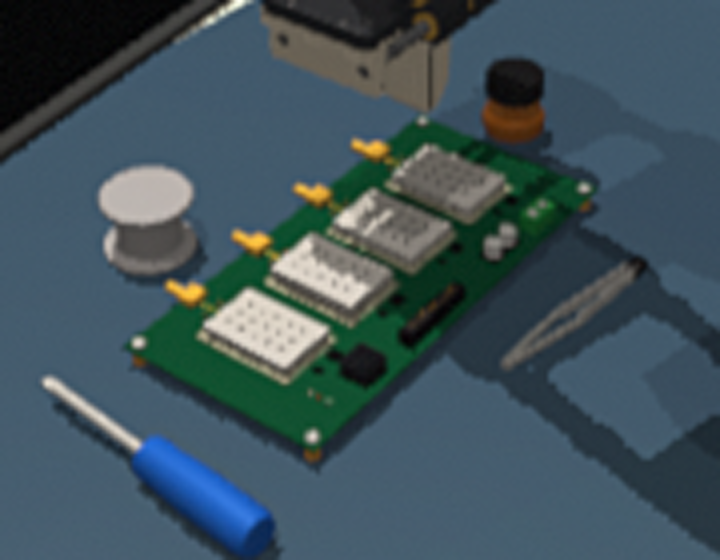

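Run:
```python
from h import *
def proj(cam,X):
    c=robot.get_calibration(cam);R=np.array(c["R"]);rv=cv2.Rodrigues(R)[0]
    return cv2.projectPoints(np.array([X],float),rv,np.array(c["t"]),np.array(c["camera_matrix"]),np.array([c["k1"],0,0,0,0.]))[0].ravel()
for X in [(.55,-.0202,.0397),(.55,-.0202,.0216),(.5291,-.0218,.0216),(.5179,.1458,.0216)]:
    p=proj("side",X);print(X,p,(p-[190,180])*4, proj("wrist",X),proj("top",X))
s=robot.observe();print(s["time"],s["tool_pos"])
im,d=robot.read_camera("side")
cv2.imwrite("pics/s5.png",im[:,:,::-1])
```

```text
(0.55, -0.0202, 0.0397) [293.03076929 213.85809823] [412.12307714 135.4323929 ] [276.65285592 254.77361702] [282.85848238 202.58334982]
(0.55, -0.0202, 0.0216) [292.9735107  220.04066036] [411.89404279 160.16264143] [276.66711312 243.76483577] [282.67584248 203.42546435]
(0.5291, -0.0218, 0.0216) [300.20606922 223.08560791] [440.82427689 172.34243163] [276.83471689 272.58395506] [283.35626546 210.99264581]
(0.5179, 0.1458, 0.0216) [254.94614413 260.73883458] [259.78457651 322.95533833] [ 26.18287933 272.26571734] [221.97439373 215.65862484]
3.5 [ 0.55078179 -0.02019235  0.04089395]
```

View pics/s5.png

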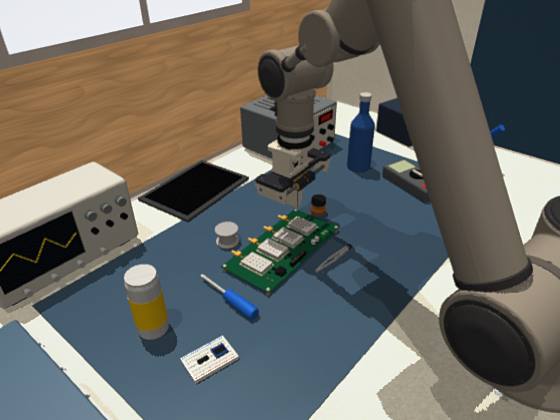

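Run:
```python
from h import *
s=robot.observe();print(s["time"],s["tool_pos"])
im,d=robot.read_camera("side")
cv2.imwrite("pics/s6.png",cv2.resize(im[150:260,230:350,::-1],None,fx=6,fy=5,interpolation=cv2.INTER_CUBIC))
for v in range(196,216,1):
  print(v,[tuple(np.round(pix2world("side",(u,v),depth=d[v,u]),3)) for u in (292,295,298,301)])
```

```text
3.55 [ 0.55080737 -0.02011822  0.0409934 ]
196 [(np.float64(0.538), np.float64(-0.001), np.float64(0.105)), (np.float64(0.537), np.float64(-0.01), np.float64(0.1)), (np.float64(0.54), np.float64(-0.025), np.float64(0.092)), (np.float64(0.539), np.float64(-0.035), np.float64(0.087))]
197 [(np.float64(0.538), np.float64(-0.001), np.float64(0.102)), (np.float64(0.538), np.float64(-0.012), np.float64(0.097)), (np.float64(0.537), np.float64(-0.022), np.float64(0.092)), (np.float64(0.54), np.float64(-0.037), np.float64(0.083))]
198 [(np.float64(0.539), np.float64(-0.002), np.float64(0.098)), (np.float64(0.539), np.float64(-0.013), np.float64(0.093)), (np.float64(0.537), np.float64(-0.022), np.float64(0.089)), (np.float64(0.54), np.float64(-0.036), np.float64(0.081))]
199 [(np.float64(0.539), np.float64(-0.003), np.float64(0.095)), (np.float64(0.538), np.float64(-0.012), np.float64(0.091)), (np.float64(0.538), np.float64(-0.023), np.float64(0.085)), (np.float64(0.539), np.float64(-0.036), np.float64(0.079))]
200 [(np.float64(0.537), np.float64(-0.001), np.float64(0.094)), (np.float64(0.537)
[... 3117 characters left out ...]
oat64(-0.05), np.float64(0.013)), (np.float64(0.573), np.float64(-0.057), np.float64(0.012)), (np.float64(0.566), np.float64(-0.059), np.float64(0.014)), (np.float64(0.559), np.float64(-0.062), np.float64(0.016))]
214 [(np.float64(0.575), np.float64(-0.047), np.float64(0.013)), (np.float64(0.568), np.float64(-0.05), np.float64(0.015)), (np.float64(0.563), np.float64(-0.055), np.float64(0.014)), (np.float64(0.557), np.float64(-0.06), np.float64(0.014))]
215 [(np.float64(0.571), np.float64(-0.042), np.float64(0.015)), (np.float64(0.567), np.float64(-0.049), np.float64(0.013)), (np.float64(0.563), np.float64(-0.055), np.float64(0.011)), (np.float64(0.557), np.float64(-0.06), np.float64(0.012))]
```

View pics/s6.png

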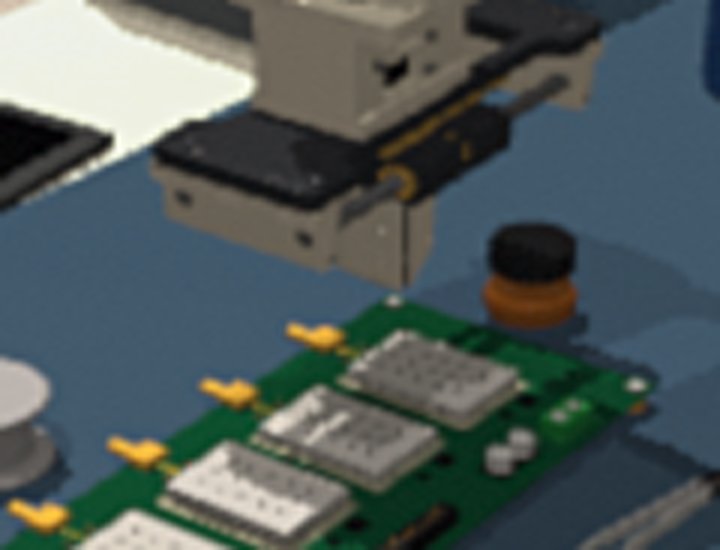

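Run:
```python
from h import *
s=robot.observe();print(s["tool_pos"])
d=np.load("w3d.npy")
cal=robot.get_calibration("wrist")
R=np.array(cal["R"]);t=np.array(cal["t"])
print("cam pos",-R.T@t,"TCP depth",(R@s["tool_pos"]+t))
for v in range(236,330,4):
  print(v,[round(float(d[v,u]),3) for u in (230,245,255,265,272,277,283,290,300,312,330)])
for v in (258,262,266,270): print([np.round(pix2world("wrist",(u,v),depth=d[v,u],cal=cal),3).tolist() for u in (255,277,300)])
```

```text
[ 0.55076415 -0.02005923  0.04094545]
cam pos [ 0.62895133 -0.01453896  0.22190911] TCP depth [-0.00029892  0.02272895  0.19589502]
236 [0.22, 0.221, 0.212, 0.212, 0.212, 0.212, 0.21, 0.21, 0.212, 0.218, 0.219]
240 [0.221, 0.22, 0.212, 0.211, 0.212, 0.211, 0.212, 0.212, 0.212, 0.22, 0.22]
244 [0.222, 0.221, 0.213, 0.214, 0.214, 0.212, 0.213, 0.212, 0.214, 0.222, 0.221]
248 [0.223, 0.222, 0.213, 0.214, 0.213, 0.215, 0.213, 0.214, 0.215, 0.222, 0.222]
252 [0.222, 0.221, 0.214, 0.215, 0.215, 0.214, 0.215, 0.213, 0.214, 0.223, 0.224]
256 [0.225, 0.224, 0.215, 0.166, 0.166, 0.171, 0.166, 0.167, 0.215, 0.225, 0.225]
260 [0.225, 0.224, 0.163, 0.162, 0.162, 0.166, 0.163, 0.161, 0.162, 0.227, 0.224]
264 [0.225, 0.159, 0.158, 0.158, 0.157, 0.161, 0.158, 0.158, 0.157, 0.226, 0.227]
268 [0.226, 0.153, 0.154, 0.153, 0.154, 0.158, 0.154, 0.154, 0.154, 0.154, 0.227]
272 [0.094, 0.093, 0.095, 0.093, 0.151, 0.154, 0.151, 0.093, 0.094, 0.094, 0.093]
276 [0.091, 0.092, 0.092, 0.091, 0.149, 0.154, 0.148, 0.092, 0.092, 0.092, 0.091]
280 [0.09, 0.09, 0.089, 0.089, 0.145, 0.154, 0.145, 0.089, 0.09, 0.09, 0
[... 542 characters left out ...]
87, 0.079, 0.08, 0.079, 0.078]
312 [0.078, 0.08, 0.079, 0.079, 0.087, 0.086, 0.088, 0.079, 0.078, 0.079, 0.078]
316 [0.08, 0.079, 0.08, 0.079, 0.086, 0.086, 0.087, 0.079, 0.08, 0.079, 0.08]
320 [0.079, 0.08, 0.08, 0.08, 0.088, 0.087, 0.087, 0.079, 0.08, 0.08, 0.079]
324 [0.079, 0.079, 0.081, 0.08, 0.087, 0.087, 0.086, 0.08, 0.08, 0.081, 0.08]
328 [0.079, 0.08, 0.08, 0.079, 0.088, 0.089, 0.088, 0.08, 0.08, 0.08, 0.08]
[[0.54, -0.006, 0.023], [0.56, -0.02, 0.067], [0.541, -0.036, 0.023]]
[[0.561, -0.009, 0.076], [0.56, -0.02, 0.072], [0.563, -0.031, 0.076]]
[[0.561, -0.009, 0.081], [0.56, -0.02, 0.076], [0.562, -0.03, 0.08]]
[[0.586, -0.011, 0.136], [0.56, -0.02, 0.08], [0.587, -0.024, 0.135]]
```

>>> apply_moves --plan '[{"tx":0,"ty":0,"tz":0.008,"yaw":0,"grip":-1},{"tx":0,"ty":0,"tz":0.014,"yaw":0,"grip":-1},{"tx":0,"ty":0,"tz":0.016,"yaw":0,"grip":-1},{"tx":0,"ty":0,"tz":0.016,"yaw":0,"grip":-1}]'

```text
time: 4.1
tool_pos: [0.5497, -0.0198, 0.0233]
tool_rot: [-3.142, 0.001, 0.073]
contact_force: [-0.4, -0.9, 0.1]
opening: 0.0009
```

```bash
cat > look.py <<'E'
from h import *
import sys
s=robot.observe();print(s["time"],s["tool_pos"],s["contact_force"],s["torque"])
im,d=robot.read_camera("side")
cv2.imwrite(f"pics/{sys.argv[1]}.png",cv2.resize(im[170:270,230:350,::-1],None,fx=6,fy=6,interpolation=cv2.INTER_CUBIC))
print(robot.observe()["contact_force"])
E
python3 look.py s7
```

```text
4.1 [ 0.54970979 -0.01982563  0.02329573] [-0.37532995 -0.93709397  0.14274462] [-0.0033379  -0.01406582 -0.02520597]
[ 0.17231826 -0.05540829 -0.96735789]
```

View pics/s7.png

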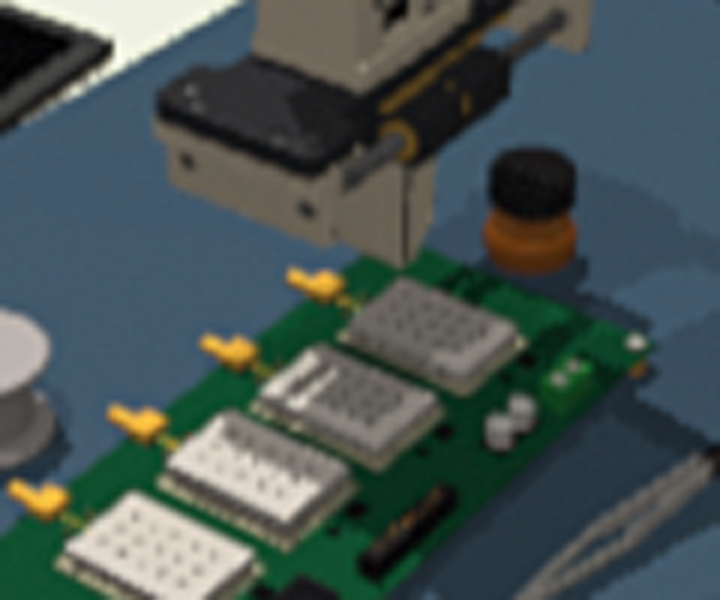

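>>> apply_moves --plan '[{"tx":0,"ty":0,"tz":0.002,"yaw":0,"grip":-1},{"tx":0,"ty":0,"tz":0.003,"yaw":0,"grip":-1},{"tx":0,"ty":0,"tz":0.003,"yaw":0,"grip":-1}]'

```text
time: 4.53
tool_pos: [0.5498, -0.0199, 0.0206]
tool_rot: [3.142, 0.0, 0.073]
contact_force: [0.1, 0.2, -0.3]
opening: 0.0006
```

>>> apply_moves --plan '[{"tx":0,"ty":0,"tz":0.002,"yaw":0,"grip":-1},{"tx":0,"ty":0,"tz":0.004,"yaw":0,"grip":-1},{"tx":0,"ty":0,"tz":0.004,"yaw":0,"grip":-1}]'

```text
time: 4.9
tool_pos: [0.5497, -0.0199, 0.0164]
tool_rot: [-3.142, 0.0, 0.073]
contact_force: [0.0, 0.2, -0.7]
opening: 0.0003
```

>>> apply_moves --plan '[{"tx":0,"ty":0,"tz":0.004,"yaw":0,"grip":-1},{"tx":0,"ty":0,"tz":0.008,"yaw":0,"grip":-1},{"tx":0,"ty":0,"tz":0.01,"yaw":0,"grip":-1},{"tx":0,"ty":0,"tz":0.01,"yaw":0,"grip":-1}]'

```text
time: 5.4
tool_pos: [0.5497, -0.0199, 0.0063]
tool_rot: [-3.142, 0.0, 0.073]
contact_force: [-0.7, -0.2, -0.2]
opening: 0.0004
```

```bash
python3 look.py s8
python3 - <<'E'
from h import *
cal=robot.get_calibration("wrist")
im,d=robot.read_camera("wrist");cv2.imwrite("pics/w8.png",im[:,:,::-1])
for v in range(236,272,3):
  print(v,[round(float(d[v,u]),3) for u in (255,265,277,290,300)],np.round(pix2world("wrist",(268,v),depth=d[v,268],cal=cal),3))
E
```

```text
5.4 [ 0.54969031 -0.01985543  0.0063344 ] [-0.7076208  -0.17129185 -0.20552261] [-0.03760043 -0.01356213 -0.00293819]
[-0.33434165 -0.43380525 -0.37295825]
236 [0.184, 0.184, 0.185, 0.184, 0.184] [ 0.565 -0.014  0.016]
239 [0.185, 0.185, 0.185, 0.185, 0.185] [ 0.562 -0.014  0.014]
242 [0.186, 0.185, 0.186, 0.187, 0.185] [ 0.56  -0.014  0.014]
245 [0.186, 0.185, 0.187, 0.187, 0.187] [ 0.559 -0.014  0.014]
248 [0.185, 0.186, 0.186, 0.187, 0.186] [ 0.557 -0.014  0.016]
251 [0.187, 0.186, 0.188, 0.187, 0.188] [ 0.555 -0.014  0.015]
254 [0.183, 0.183, 0.183, 0.184, 0.183] [ 0.561 -0.015  0.032]
257 [0.18, 0.166, 0.168, 0.165, 0.179] [ 0.56  -0.015  0.034]
260 [0.162, 0.162, 0.166, 0.163, 0.163] [ 0.561 -0.015  0.039]
263 [0.158, 0.158, 0.163, 0.159, 0.158] [ 0.56  -0.015  0.042]
266 [0.154, 0.155, 0.159, 0.156, 0.156] [ 0.561 -0.015  0.046]
269 [0.095, 0.096, 0.157, 0.096, 0.095] [ 0.586 -0.015  0.1  ]
```

View pics/s8.png

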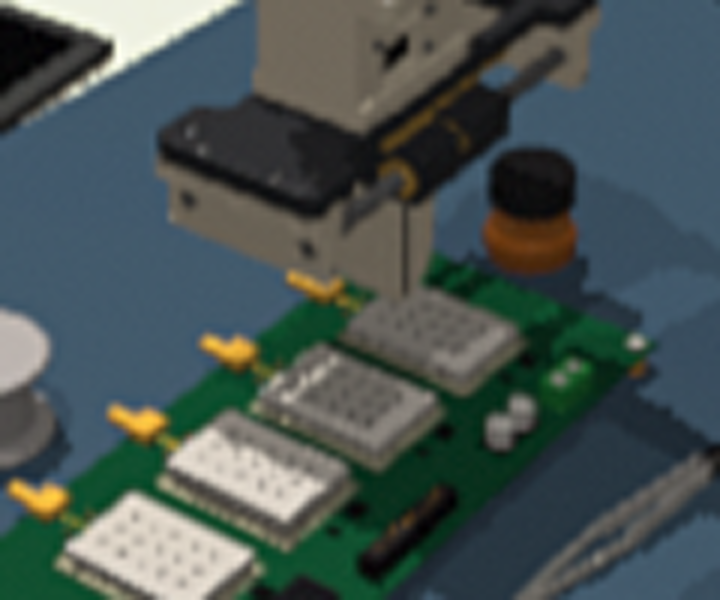

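View pics/w8.png

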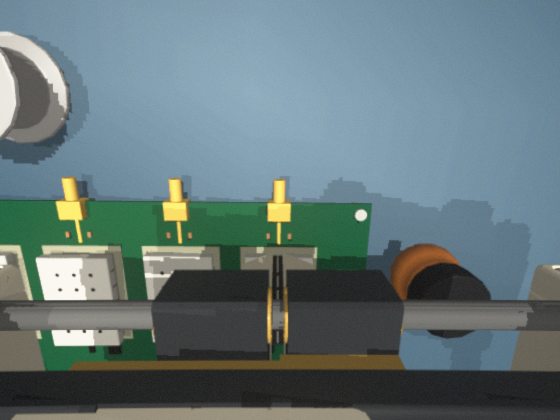

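>>> apply_moves --plan '[{"tx":0,"ty":0,"tz":0.004,"yaw":0,"grip":-1},{"tx":0,"ty":0,"tz":0.007,"yaw":0,"grip":-1},{"tx":0,"ty":0,"tz":0.007,"yaw":0,"grip":-1}]'

```text
time: 5.88
tool_pos: [0.5498, -0.0198, -0.0005]
tool_rot: [3.142, 0.0, 0.073]
contact_force: [-0.1, -0.1, 2.3]
opening: 0.0008
```

>>> apply_moves --plan '[{"tx":0,"ty":0,"tz":0.001,"yaw":0,"grip":-1},{"tx":0,"ty":0,"tz":0.0015,"yaw":0,"grip":-1},{"tx":0,"ty":0,"tz":0.0015,"yaw":0,"grip":-1}]'

```text
time: 6.25
tool_pos: [0.5498, -0.0199, -0.0015]
tool_rot: [3.141, -0.0, 0.073]
contact_force: [-2.7, 0.6, 5.9]
opening: 0.0003
```

>>> apply_moves --plan '[{"tx":0,"ty":0,"tz":0.001,"yaw":0,"grip":-1},{"tx":0,"ty":0,"tz":0.001,"yaw":0,"grip":-1}]'

```text
time: 6.5
tool_pos: [0.5499, -0.0199, -0.0022]
tool_rot: [3.141, -0.0, 0.073]
contact_force: [-2.8, 0.0, 9.0]
opening: 0.0007
```

>>> apply_moves --plan '[{"tx":0,"ty":0,"tz":-0.004,"yaw":0,"grip":-1},{"tx":0,"ty":0,"tz":-0.012,"yaw":0,"grip":-1},{"tx":0,"ty":0,"tz":-0.012,"yaw":0,"grip":-1}]'

```text
time: 6.88
tool_pos: [0.5504, -0.02, 0.0097]
tool_rot: [3.141, -0.001, 0.073]
contact_force: [-0.2, 0.4, 0.7]
opening: 0.0005
```

```bash
python3 look.py s9
```

```text
6.875 [ 0.55037276 -0.01997404  0.00970169] [-0.18345396  0.4278182   0.68683011] [ 0.01043618 -0.06611887 -0.01656973]
[-0.622969   -0.07935431  0.44020974]
```

View pics/s9.png

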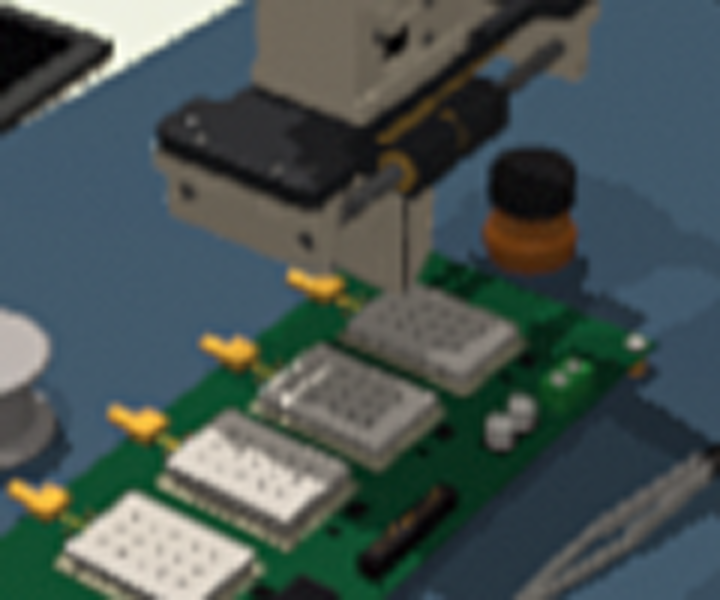

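>>> apply_moves --plan '[{"tx":0,"ty":-0.02,"tz":-0.005,"yaw":0,"grip":-1},{"tx":0,"ty":-0.045,"tz":-0.005,"yaw":0,"grip":-1},{"tx":0,"ty":-0.056,"tz":-0.003,"yaw":0,"grip":-1},{"tx":0,"ty":-0.056,"tz":0.002,"yaw":0,"grip":-1},{"tx":0,"ty":-0.056,"tz":0.006,"yaw":0,"grip":-1},{"tx":0,"ty":-0.056,"tz":0.0075,"yaw":0,"grip":-1},{"tx":0,"ty":-0.056,"tz":0.0075,"yaw":0,"grip":-1}]'

```text
time: 7.8
tool_pos: [0.5457, 0.0355, 0.0014]
tool_rot: [3.142, 0.0, 0.072]
contact_force: [0.3, 1.0, -0.1]
opening: 0.0004
```

>>> apply_moves --plan '[{"tx":0,"ty":0,"tz":0.001,"yaw":0,"grip":-1},{"tx":0,"ty":0,"tz":0.002,"yaw":0,"grip":-1},{"tx":0,"ty":0,"tz":0.002,"yaw":0,"grip":-1}]'

```text
time: 8.18
tool_pos: [0.5459, 0.0358, -0.0003]
tool_rot: [3.141, -0.0, 0.073]
contact_force: [-0.7, -1.4, 1.7]
opening: 0.0005
```

>>> apply_moves --plan '[{"tx":0,"ty":0,"tz":0.001,"yaw":0,"grip":-1},{"tx":0,"ty":0,"tz":0.001,"yaw":0,"grip":-1}]'

```text
time: 8.43
tool_pos: [0.5459, 0.0359, -0.0011]
tool_rot: [3.141, -0.0, 0.073]
contact_force: [-0.2, -2.0, 4.7]
opening: 0.0005
```

>>> apply_moves --plan '[{"tx":0,"ty":0,"tz":-0.015,"yaw":0,"grip":-1},{"tx":0,"ty":-0.02,"tz":-0.015,"yaw":0,"grip":-1},{"tx":0,"ty":-0.045,"tz":-0.015,"yaw":0,"grip":-1},{"tx":0,"ty":-0.056,"tz":-0.013,"yaw":0,"grip":-1},{"tx":0,"ty":-0.056,"tz":-0.009,"yaw":0,"grip":-1},{"tx":0,"ty":-0.056,"tz":-0.006,"yaw":0,"grip":-1},{"tx":0,"ty":-0.056,"tz":-0.006,"yaw":0,"grip":-1}]'

```text
time: 9.3
tool_pos: [0.5415, 0.0912, 0.0042]
tool_rot: [3.141, 0.001, 0.072]
contact_force: [0.4, -0.0, 0.5]
opening: 0.0005
```

>>> apply_moves --plan '[{"tx":0,"ty":0,"tz":0.001,"yaw":0,"grip":-1},{"tx":0,"ty":0,"tz":0.002,"yaw":0,"grip":-1},{"tx":0,"ty":0,"tz":0.002,"yaw":0,"grip":-1}]'

```text
time: 9.68
tool_pos: [0.5417, 0.0917, 0.0026]
tool_rot: [3.141, -0.0, 0.073]
contact_force: [0.3, 0.2, -1.0]
opening: 0.0004
```

>>> apply_moves --plan '[{"tx":0,"ty":0,"tz":0.001,"yaw":0,"grip":-1},{"tx":0,"ty":0,"tz":0.0015,"yaw":0,"grip":-1},{"tx":0,"ty":0,"tz":0.0015,"yaw":0,"grip":-1}]'

```text
time: 10.05
tool_pos: [0.542, 0.0918, 0.0013]
tool_rot: [3.141, -0.001, 0.073]
contact_force: [-0.0, -1.2, 1.7]
opening: 0.0006
```

```bash
python3 look.py s10;python3 look.py s10
```

```text
10.05 [0.54196878 0.09180576 0.00129104] [-0.03667545 -1.19600134  1.74285844] [-0.07260248 -0.00974528  0.01458483]
[ 0.83007615 -0.10015534  2.05820736]
10.1 [0.54193898 0.09180393 0.00126883] [ 0.83007615 -0.10015534  2.05820736] [-0.09525116 -0.00081201 -0.04009584]
[ 0.96315747 -1.55026836  2.81959407]
```

View pics/s10.png

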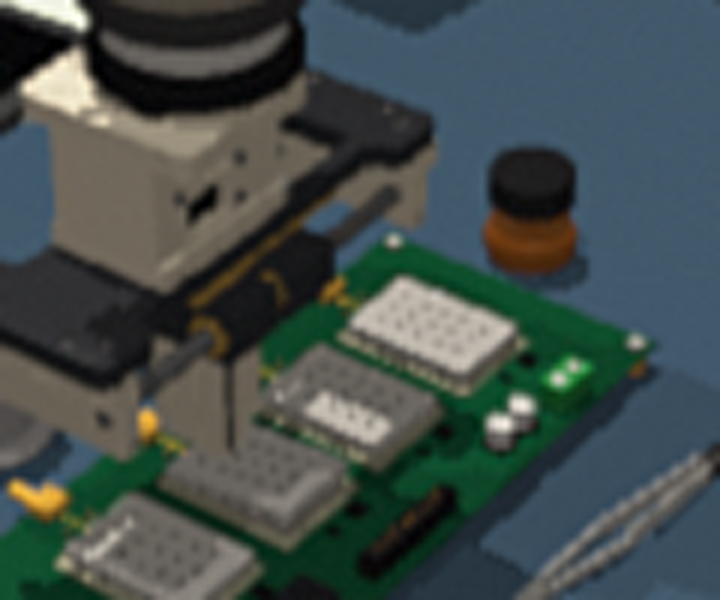

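>>> apply_moves --plan '[{"tx":0,"ty":0,"tz":0.001,"yaw":0,"grip":-1},{"tx":0,"ty":0,"tz":0.001,"yaw":0,"grip":-1}]'

```text
time: 10.4
tool_pos: [0.5421, 0.0918, 0.0008]
tool_rot: [3.141, -0.001, 0.073]
contact_force: [-1.3, -0.6, 7.9]
opening: 0.0
```

```bash
python3 look.py s11;python3 look.py s11
```

```text
10.4 [0.54205042 0.09179124 0.00078889] [-1.34198209 -0.63997978  7.88286171] [-0.16349112  0.24407249 -0.02666012]
[-0.65886212 -1.10358842  7.40907905]
10.45 [0.54206711 0.09178918 0.00078021] [-0.65886212 -1.10358842  7.40907905] [-0.10673779  0.23977926  0.00167055]
[-1.36394868e+00  3.17628429e-03  7.06892771e+00]
```

View pics/s11.png

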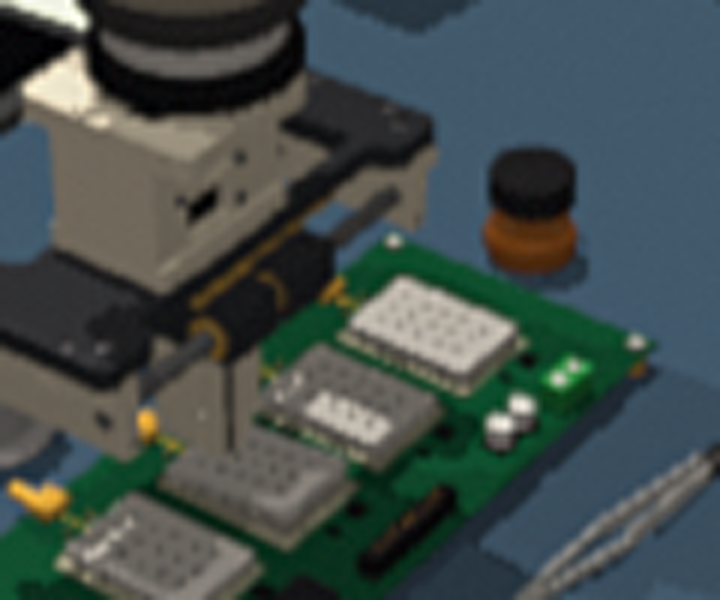

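```bash
cat > tilt.py <<'E'
from h import *
def proj(cam,X):
    c=robot.get_calibration(cam)
    return cv2.projectPoints(np.array(X,float),cv2.Rodrigues(np.array(c["R"]))[0],np.array(c["t"]),np.array(c["camera_matrix"]),np.array([c["k1"],0,0,0,0.]))[0].reshape(-1,2)
ex=np.array([.9976,.069,0]);ey=np.array([-.069,.9976,0])
ds=[robot.read_camera("side")[1] for _ in range(2)]
d=np.mean(ds,0)
for k,c in enumerate([(.5291,-.0218,.0216),(.5254,.0341,.0216),(.5216,.09,.0216),(.5179,.1458,.0216)]):
    out=[]
    for a in (-.02,-.012,-.004):
        zs=[]
        for da in (-.003,0,.003):
          for b in np.arange(-.013,.0131,.0026):
            u,v=proj("side",[np.array(c)+(a+da)*ex+b*ey])[0]+[1,2]
            ui,vi=int(round(u)),int(round(v));zs.append(pix2world("side",(ui,vi),depth=d[vi,ui])[2])
        out.append(round(float(np.median(zs)),4))
    print(k+1,out)
print(robot.observe()["contact_force"])
E
python3 tilt.py
```

```text
1 [0.0215, 0.0215, 0.0218]
2 [0.0218, 0.0219, 0.0219]
3 [0.0269, 0.0266, 0.0258]
4 [0.0215, 0.0214, 0.0216]
[-1.31993718 -0.37239907  6.87074616]
```

>>> apply_moves --plan '[{"tx":0,"ty":0,"tz":-0.006,"yaw":0,"grip":-1},{"tx":0,"ty":0,"tz":-0.012,"yaw":0,"grip":-1},{"tx":0,"ty":0,"tz":-0.012,"yaw":0,"grip":-1}]'

```text
time: 10.98
tool_pos: [0.542, 0.0919, 0.0125]
tool_rot: [3.142, -0.001, 0.073]
contact_force: [-0.7, 1.3, -0.1]
opening: 0.0006
```

```bash
python3 tilt.py; python3 look.py s12
```

```text
1 [0.022, 0.022, 0.0214]
2 [0.0214, 0.0213, 0.0217]
3 [0.0242, 0.0246, 0.0243]
4 [0.0212, 0.0216, 0.0218]
[-4.26656755e-01 -4.93693209e-01  3.36552052e-04]
11.075 [0.54161434 0.09184492 0.01204885] [-4.26656755e-01 -4.93693209e-01  3.36552052e-04] [-0.01821276 -0.00885069 -0.01306387]
[ 0.13262459 -0.50003112  1.54334641]
```

View pics/s12.png

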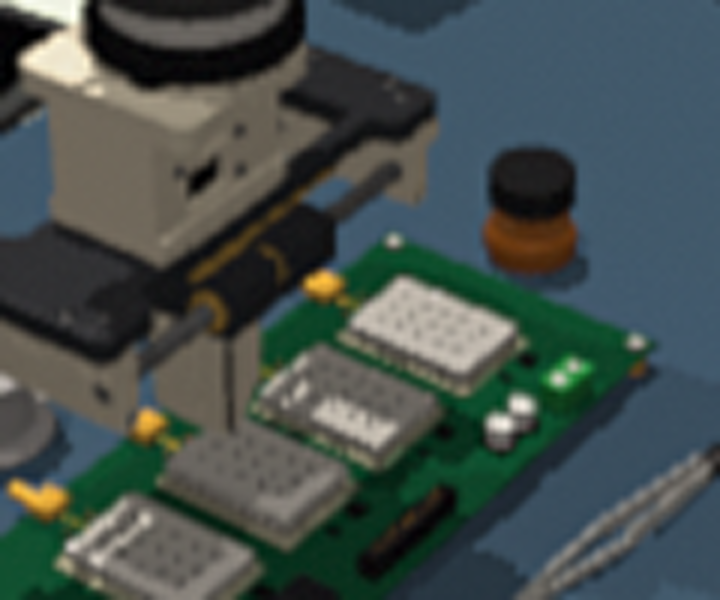

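>>> apply_moves --plan '[{"tx":-0.01,"ty":0,"tz":0,"yaw":0,"grip":-1},{"tx":-0.02,"ty":0,"tz":0,"yaw":0,"grip":-1},{"tx":-0.02,"ty":0,"tz":0.004,"yaw":0,"grip":-1},{"tx":-0.02,"ty":0,"tz":0.007,"yaw":0,"grip":-1},{"tx":-0.02,"ty":0,"tz":0.007,"yaw":0,"grip":-1}]'

```text
time: 11.75
tool_pos: [0.5218, 0.0904, 0.0048]
tool_rot: [3.142, 0.0, 0.073]
contact_force: [0.1, 0.1, 0.1]
opening: 0.0006
```

>>> apply_moves --plan '[{"tx":0,"ty":0,"tz":0.001,"yaw":0,"grip":-1},{"tx":0,"ty":0,"tz":0.002,"yaw":0,"grip":-1},{"tx":0,"ty":0,"tz":0.003,"yaw":0,"grip":-1},{"tx":0,"ty":0,"tz":0.003,"yaw":0,"grip":-1}]'

```text
time: 12.25
tool_pos: [0.5219, 0.0904, 0.0026]
tool_rot: [3.141, -0.0, 0.073]
contact_force: [-1.4, 0.3, 4.6]
opening: 0.0006
```

>>> apply_moves --plan '[{"tx":0,"ty":0,"tz":0.001,"yaw":0,"grip":-1},{"tx":0,"ty":0,"tz":0.001,"yaw":0,"grip":-1},{"tx":0,"ty":0,"tz":0.001,"yaw":0,"grip":-1}]'

```text
time: 12.62
tool_pos: [0.522, 0.0904, 0.0021]
tool_rot: [3.141, -0.001, 0.073]
contact_force: [-2.5, -0.5, 10.2]
opening: 0.0007
```

>>> apply_moves --plan '[{"tx":0,"ty":0,"tz":0.001,"yaw":0,"grip":-1},{"tx":0,"ty":0,"tz":0.001,"yaw":0,"grip":-1},{"tx":0,"ty":0,"tz":0.001,"yaw":0,"grip":-1}]'

```text
time: 13.0
tool_pos: [0.522, 0.0904, 0.0013]
tool_rot: [3.141, -0.001, 0.073]
contact_force: [-3.2, -0.6, 11.1]
opening: 0.0004
```

>>> apply_moves --plan '[{"tx":0,"ty":0,"tz":0.001,"yaw":0,"grip":-1},{"tx":0,"ty":0,"tz":0.001,"yaw":0,"grip":-1},{"tx":0,"ty":0,"tz":0.001,"yaw":0,"grip":-1}]'

```text
time: 13.38
tool_pos: [0.522, 0.0904, 0.0003]
tool_rot: [3.141, -0.001, 0.073]
contact_force: [-3.8, 0.2, 11.8]
opening: 0.0005
```

It is sliding down at about 12 N, so I'll keep going until the stop.

>>> apply_moves --plan '[{"tx":0,"ty":0,"tz":0.001,"yaw":0,"grip":-1},{"tx":0,"ty":0,"tz":0.001,"yaw":0,"grip":-1},{"tx":0,"ty":0,"tz":0.001,"yaw":0,"grip":-1}]'

```text
time: 13.75
tool_pos: [0.522, 0.0904, -0.0003]
tool_rot: [3.141, -0.001, 0.073]
contact_force: [-4.5, -0.7, 14.8]
opening: 0.0004
```

>>> apply_moves --plan '[{"tx":0,"ty":0,"tz":0.0005,"yaw":0,"grip":-1},{"tx":0,"ty":0,"tz":0.0005,"yaw":0,"grip":-1},{"tx":0,"ty":0,"tz":0.0005,"yaw":0,"grip":-1}]'

```text
time: 14.12
tool_pos: [0.522, 0.0904, -0.0005]
tool_rot: [3.141, -0.001, 0.073]
contact_force: [-5.2, -1.6, 18.1]
opening: 0.0005
```

>>> apply_moves --plan '[{"tx":0,"ty":0,"tz":0.0005,"yaw":0,"grip":-1},{"tx":0,"ty":0,"tz":0.0005,"yaw":0,"grip":-1},{"tx":0,"ty":0,"tz":0.0005,"yaw":0,"grip":-1},{"tx":0,"ty":0,"tz":0.0005,"yaw":0,"grip":-1}]'

```text
time: 14.62
tool_pos: [0.522, 0.0904, -0.0006]
tool_rot: [3.141, -0.001, 0.073]
contact_force: [-6.4, -0.4, 21.0]
opening: 0.0002
```

>>> apply_moves --plan '[{"tx":0,"ty":0,"tz":-0.006,"yaw":0,"grip":-1},{"tx":0,"ty":0,"tz":-0.03,"yaw":0,"grip":-1},{"tx":0,"ty":0,"tz":-0.08,"yaw":0,"grip":-1},{"tx":0,"ty":0,"tz":-0.13,"yaw":0,"grip":-1},{"tx":-0.03,"ty":0,"tz":-0.18,"yaw":0,"grip":-1},{"tx":-0.035,"ty":0,"tz":-0.23,"yaw":0,"grip":-1},{"tx":-0.035,"ty":0,"tz":-0.26,"yaw":0,"grip":-1},{"tx":-0.035,"ty":0,"tz":-0.26,"yaw":0,"grip":-1}]'

```text
time: 15.62
tool_pos: [0.488, 0.0879, 0.2595]
tool_rot: [3.141, -0.005, 0.073]
contact_force: [1.1, 0.0, -0.8]
opening: 0.0006
```

```bash
python3 tilt.py; python3 look.py s13
python3 - <<'E'
from h import *
cal=robot.get_calibration("wrist")
im,d=robot.read_camera("wrist");cv2.imwrite("pics/w13.png",im[:,:,::-1])
R=np.array(cal["R"]);t=np.array(cal["t"])
ex=np.array([.9976,.069,0]);ey=np.array([-.069,.9976,0])
for c in [(.5291,-.0218,.0216),(.5254,.0341,.0216),(.5216,.09,.0216),(.5179,.1458,.0216)]:
  o=[]
  for a in (-.018,0,.018):
    zs=[]
    for da in np.arange(-.004,.0041,.002):
      for b in np.arange(-.012,.0121,.003):
        X=np.array(c)+(a+da)*ex+b*ey
        p=cv2.projectPoints(X[None],cv2.Rodrigues(R)[0],t,np.array(cal["camera_matrix"]),np.array([cal["k1"],0,0,0,0.]))[0].ravel()
        u,v=np.round(p).astype(int);zs.append(pix2world("wrist",(u,v),depth=d[v,u],cal=cal)[2])
    o.append(round(float(np.median(zs)),4))
  print(o)
E
```

```text
1 [0.0217, 0.0214, 0.0218]
2 [0.0217, 0.0215, 0.0219]
3 [0.0214, 0.0209, 0.0217]
4 [0.0216, 0.0217, 0.0216]
[-0.47462291 -0.16320701 -0.1447915 ]
15.725 [0.48647202 0.08784438 0.25635432] [-0.47462291 -0.16320701 -0.1447915 ] [0.00162551 0.01369212 0.01336243]
[-0.3540509   0.64821672  0.10456999]
[0.0223, 0.0223, 0.0224]
[0.0223, 0.0223, 0.0225]
[0.0221, 0.022, 0.0218]
[0.0222, 0.0222, 0.0223]
```

View pics/s13.png

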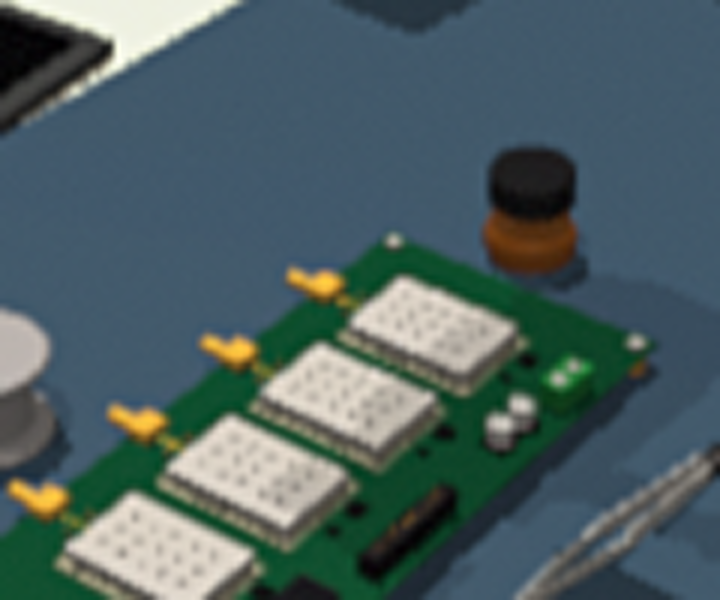

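View pics/w13.png

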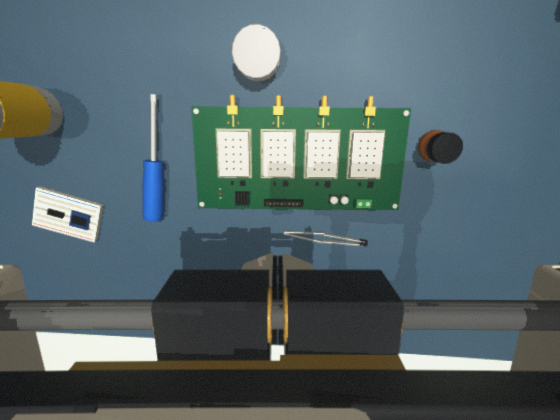

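All four covers now read the same height, and nothing else has moved. In the wrist view the covers sit at row 155, columns 234, 278, 322 and 367. I'm handing in.

```bash
python3 -c "
from cell import robot
print(robot.hand_in())"
```

```text
the job is handed in; nothing more can be done
None
```

The loose cover was the third one from the robot's right (at about x 0.522, y 0.090). It is now pushed fully home and the job is handed in, at about 16 s of the 45 s allowed.

- **Probing:** I pressed the +x end of covers one after another, starting from the robot's right.
  - The first two were sound, going down at about 4 N per mm.
  - The third rocked. Its other end rose to about 27 mm under the press, and it came back level at about 24.4 mm when released. I did not press the fourth, because the loose one was found by then.
- **Seating:** I pressed the middle of the third cover. It slid down at about 12 N and met a firm stop, and I held it there at up to 21 N, just over the 15–20 N stated.
- **Last checks:** After retreating, the side camera read the third cover at 20.9–21.7 mm and the other three at 21.4–21.9 mm. The wrist camera showed all four within 0.7 mm of each other. The arm was clear of everything, and the other things looked unmoved in the pictures. I did not press the third cover's end again after seating it.

**What disagreed or came close:**
- **Fingertip position:** The fingertips really end about 21–27 mm behind the reported TCP, so I went by contact force and camera depth instead. Contact came about 21.5 mm lower in the TCP reading than expected.
- **First cover:** That made the press on it heavier than intended. It reached 9.0 N, about 2.2 mm, which is just under the 10 N / 2.5 mm denting limit. It read normal height again afterwards.

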